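# Pin a sample fan and fix it with spray

## Task

Make up the wooden sample fan on the pinning block: lay the long leaf on the block and then the short leaf on it, both lying along the block with their holes over the block's hole, then take the pin by its wooden handle and push it down through the three holes until the handle sits on the top leaf, and let go. Only when the fan is pinned, press the nozzle of the spray can fully down and let it spring back up. Leave the mug and the other things on the table where they are.

Things in the scene. Friction and masses are not known exactly. Their poses are not given: they have to be found in the camera images.
- block: Pinning block, fixed to the table: a dark wooden foot 190 x 90 x 12 mm with a lighter wooden rib 150 x 46 mm on it, the rib's top 42 mm above the table. The vertical hole is in the rib near one end. Origin on the table under the hole, z up. The rib runs along x from x = +20 mm (the hole's end) to x = -130 mm; the leaves must lie on it towards -x.
- block_hole (a point): Centre of the mouth of the block's hole, on the rib's top face (42 mm above the table). The hole is 12 mm wide and 30 mm deep.
- long_leaf: Long leaf, a loose plain plywood strip 140 mm (x) x 50 mm (y) x 10 mm thick, about 50 g, lying flat, with one 13 mm hole through it near its +x end. Origin at the centre of its underside, so 50 mm from the hole's axis.
- long_leaf_hole (a point): Centre of the long leaf's hole, on the underside: 50 mm along +x from the leaf's origin, 20 mm from its end.
- short_leaf: Short leaf, a loose plain plywood strip 100 mm (x) x 50 mm (y) x 10 mm thick, about 36 g, lying flat, with one 13 mm hole through it near its +x end. Origin at the centre of its underside, so 30 mm from the hole's axis.
- short_leaf_hole (a point): Centre of the short leaf's hole, on the underside: 30 mm along +x from the leaf's origin, 20 mm from its end.
- pin: The pin, about 35 g: a steel shaft 10 mm in diameter and 46 mm long whose last 10 mm taper to a 4 mm wide end, below a round dark wooden handle 20 mm in diameter and 38 mm tall. It starts standing upright in its stand, handle up. Origin on the axis where the handle's flat underside meets the shaft; z points up through the handle.
- pin_tip (a point): Lower end of the pin's shaft, 46 mm below the pin's origin.
- pin_stand: Fixed square pale wooden stand, 70 x 70 x 52 mm (with a thin cork mat under it), with one upright 13 mm hole in the middle in which the pin starts, its handle resting on the top face. Origin at the centre of its underside.
- can: Fixed spray can held upright in a dark steel foot 80 x 80 mm, beside the block on its -y side: 46 mm in diameter, 118 mm tall to its shoulder, its nozzle aimed along its +y at the block. Origin on the table under its axis.
- nozzle_top (a point): Centre of the top face of the can's white nozzle cap (28 mm in diameter), 140 mm above the table when up; it goes down with the cap.
- nozzle (a joint): How far the nozzle cap is pressed down, in m: 0 up, 0.006 fully down against its stop. A spring (1.4 N at the start, about 6 N fully down) pushes it back up.
- mug: White mug with pens, 72 mm in diameter and 85 mm tall (pens to 145 mm). Bystander. Origin at the centre of its underside.
- spool: Spool of twine standing on end, 64 mm in diameter, 58 mm tall. Bystander. Origin at the centre of its underside.
- tape: Brown roll of tape lying flat, 92 mm in diameter, 24 mm tall. Bystander. Origin at the centre of its underside.
- marker: White marker with a black cap lying flat, 125 x 15 mm. Bystander. Origin under its middle.
- star: Small wooden star about 60 mm across, 6 mm thick. Bystander. Origin at the centre of its underside.
- scissors: Scissors with black handles, lying flat, about 175 mm long along x. Bystander. Origin under the pivot.
- glue: White glue bottle standing up, 30 mm in diameter and 90 mm tall. Bystander. Origin at the centre of its underside.
Things that resemble listed ones, but are neither listed nor needed, are in the scene too. Leave any blue or yellow look-alike of the can alone. Leave any black look-alike of the short_leaf alone.

How it is judged:
By the outcome, as a careful person would: the job done as asked, in the order asked, and still so for the second after the job is handed in, with the robot touching nothing.
It also fails if it takes over 72 s, if anything falls off the work surface, if the arm or the gripper's body presses on something with over 40 N, if the wrist force passes 120 N, or if a joint passes its speed limit or range.

## Robot

A 6-joint arm with a two-finger parallel gripper is mounted at the origin on the work surface. World frame = base frame: x ahead of the robot, y to its left, z up, the work surface at z = 0. Lengths are in mm, angles in rad, forces in N, time in s.
With the tool pointing down it reaches from about 350 to 775 mm from the base axis. Payload 7.3 kg.
Tool frame: the origin (TCP) lies at the very end of the fingers, on their centre line; the grasp point (between the pads) lies 19 mm behind it; z points along the fingers, y is the line along which they close (so a half turn about z gives the same grasp; the last joint's range is limited). The gripper opens to 92 mm and grips with 3 to 60 N. Pads are 19 mm wide; open, the fingers measure 130 mm over their backs; the gripper's body (75 mm by 190 mm) begins 47 mm behind the grasp point.
Start: joints at [-1.312, 0.342, 1.524, -0, 1.275, -0.146], TCP at [206.787, -482.581, 226.741] pointing down, gripper open.
Joint ranges: [-2.53, 2.53], [-0.77, 2.02], [0.04, 2.7], [-1, 4.14], [0.28, 2.66], [-3.11, 3.11]. Speed limits (rad/s): [2.57, 2.57, 3.14, 3.14, 3.14, 3.14].

## Interface

Orientations are given as [roll, pitch, yaw] about the fixed x, y, z axes, in that order (R = Rz(yaw) Ry(pitch) Rx(roll)).
In Python, from plant import * gives the robot as it stands.
- The arm moves only by the tool arm_command, never from a script. Its arguments are lists of equal length, an entry for each row: "gripper": the finger opening in mm, from 0 to 91.8; "dp": the shift along the tool's x, y, z in units of 25 mm (1.0 is 25 mm), a list of three; "twist": the turn about the tool's z in units of 5 degrees (1.0 is 5 degrees). A call has exactly 5 rows; each row shifts and turns the commanded pose from where the row before left it, along the tool's axes as they then stand; what a row does not reach is not made up. A row lasts 1/8 s, in which the tool goes at most 62.5 mm and 10.7 degrees, less where a joint would pass 70% of its speed; a pose out of reach is approached as far as the arm can. A call is refused whole if a number of a shift passes 1 or a number of a turn 1, either way. A call with a gripper value outside its range is refused whole. The fingers move at their own pace and stop on an object; the grip force is fixed at half the most. Time passes only in rows, so rows that do not move let the fingers close, or fill a call up. It gives the time, the measured TCP pose, the force, the opening and the grip force at its end, in the units of the state.
- get_obs(): the state, without advancing time (a new reading comes with each control period).
- capture(name): name is "scene" or "top" or "wrist"; returns the picture (400x640x3 uint8, red, green, blue); there is no depth.
- get_calibration(name): a dict with "mtx" (3x3 intrinsics, pixels), "position" and "attitude" of the camera in the world; the wrist camera has in their place "mount" (4x4, takes a point from camera to tool coordinates, whose origin is the TCP and whose axes are the flange's). Camera axes: x right, y down, z forward; pixel columns grow to the right and rows downward; lengths in mm; the calibration is good to about 2 mm. A picture is of the moment at which its call begins: read the wrist's pose just before it. get_calibration takes no time and is no camera call.
- close_job(): hands the job in; it is judged then, once.
The state is a dict: "time": time; "joint_positions": joint angles; "dq": joint speeds; "tau": joint torques, N m; "tool_pos": TCP position; "tcp_rot": TCP orientation; "contact_force": force on the tool from outside, world axes, zero at the start; "moment": the same for the moment, N m; "grip_width": finger opening in mm; "finger_force": force on a finger pad.
Only numpy, scipy, OpenCV 4.12 (cv2) and the standard library are available. Lean on these libraries where they do the work, as an engineer would, in place of code of your own. Each camera call takes 0.05 s, during which the arm holds its last target. There are 200 camera calls.

## Working session

There is one attempt and no reset: what is moved stays moved. The work goes in short steps, Python scripts to look and compute and a tool call to move; the robot and the scene stay as the last step left them, time stands still between calls to the robot, and variables do not carry over. Pictures are saved under pics/ and viewed, at most 10 in all, crops included, and the job is handed in when it is done.

Besides the shell and the picture viewer there is one more tool, called after "Call:" by a JSON object that holds its "op" and its "data". arm_command: Moves the arm, as the interface text tells. Its arguments: {"type":"object","properties":{"gripper":{"type":"array"},"dp":{"type":"array"},"twist":{"type":"array"}},"required":["gripper","dp","twist"]}

```bash
ls; mkdir -p pics; python3 - <<'E'
from plant import *
import cv2,numpy as np
for n in("scene","top"):
    cv2.imwrite(f"pics/{n}0.png",capture(n)[:,:,::-1]); c=get_calibration(n); print(n,c)
print(get_calibration("wrist")); print(get_obs())
E
```

```text
pics
scene {'mtx': array([[417.36561156,   0.        , 318.42914207],
       [  0.        , 417.36561156, 197.81203204],
       [  0.        ,   0.        ,   1.        ]]), 'position': array([1220.97316377,  533.1103147 ,  811.50717117]), 'attitude': array([-2.23912088, -0.00568417,  2.185326  ])}
top {'mtx': array([[396.41157727,   0.        , 317.33509725],
       [  0.        , 396.41157727, 198.18208958],
       [  0.        ,   0.        ,   1.        ]]), 'position': array([ 333.30665723,    5.87491921, 1482.56141068]), 'attitude': array([-3.01097852,  0.00397016, -1.55376339])}
{'mtx': array([[295.85096041,   0.        , 319.26109681],
       [  0.        , 295.85096041, 197.59372315],
       [  0.        ,   0.        ,   1.        ]]), 'mount': array([[ 8.99961839e-04, -9.60463357e-01, -2.78404974e-01,
         7.51809777e+01],
       [ 9.99998950e-01,  5.48046496e-04,  1.34186653e-03,
         5.61242322e-01],
       [-1.13623476e-03, -2.78405889e-01,  9.60462842e-01,
        -1.57767272e+02],
       [ 0.00000000e+00,  0.00000000e+00,  0.00000000e+00,
         1.00000000e+00]])}
{'time': 0.1, 'joint_positions': array([-1.31200238e+00,  3.42624442e-01,  1.52489256e+00, -2.16807697e-05,
        1.27538848e+00, -1.45994704e-01]), 'dq': array([-4.15052605e-04, -3.11658114e-03, -2.30313682e-03, -1.81079095e-03,
        6.53818656e-05,  8.11847606e-04]), 'tau': array([ 8.83041030e-04, -4.32005024e+01, -2.44695747e+01,  7.18687079e-02,
        5.25856472e-02, -4.22625749e-05]), 'tool_pos': array([ 206.68490736, -482.22586437,  226.13940096]), 'tcp_rot': array([-3.14029077e+00, -1.70473301e-04,  4.04794866e-01]), 'contact_force': array([-0.10411181,  0.2605461 ,  0.53921792]), 'moment': array([ 0.02931998, -0.02479974,  0.00049984]), 'finger_force': 0.0, 'grip_width': 91.56182980336723}
```

View pics/top0.png

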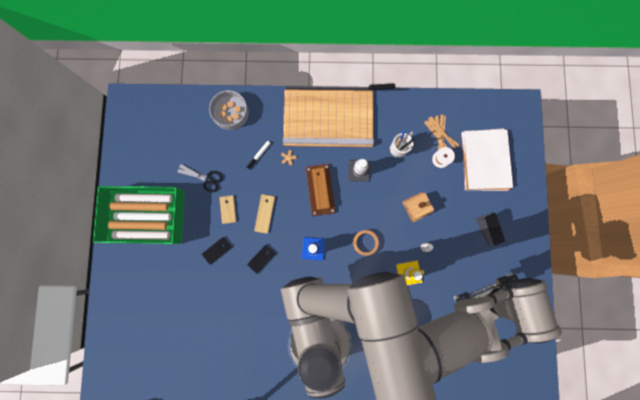

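View pics/scene0.png

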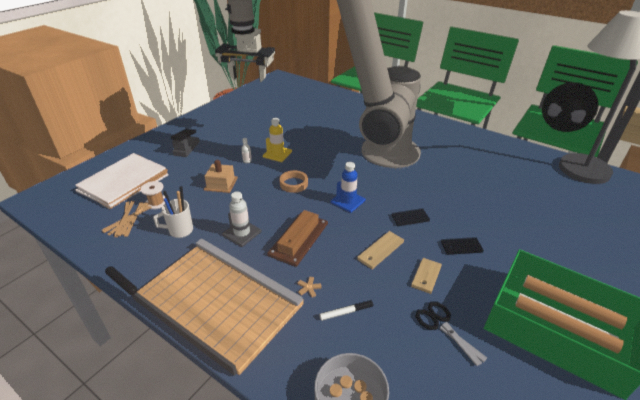

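The top view shows the block at (320,190), the white can at (360,168), the long leaf at (264,213), the short leaf at (228,209) and the pin stand at (419,206). Look-alikes are a blue can at (313,248), a yellow can at (410,272) and black leaves at (217,249) and (262,258). The white can beside the block and the two plywood leaves fit the description. I'll confirm with one enlarged crop.

```bash
cat > h.py <<'E'
from plant import *
import cv2,numpy as np
from scipy.spatial.transform import Rotation as Ro
def cam(n,o=None):
    c=get_calibration(n)
    if n=="wrist":
        o=o or get_obs(); R=Ro.from_euler("xyz",o["tcp_rot"]).as_matrix(); M=c["mount"]
        return c["mtx"],R@M[:3,:3],R@M[:3,3]+o["tool_pos"]
    return c["mtx"],Ro.from_euler("xyz",c["attitude"]).as_matrix(),c["position"]
def ray(C,px,z):
    K,R,p=C; d=R@np.linalg.solve(K,[px[0],px[1],1]); return p+d*(z-p[2])/d[2]
def proj(C,X):
    K,R,p=C; v=K@(R.T@(np.array(X)-p)); return v[:2]/v[2]
E
python3 - <<'E'
from h import *
im=cv2.imread("pics/top0.png"); cv2.imwrite("pics/crop.png",cv2.resize(im[135:265,200:450],None,fx=3.2,fy=3.2,interpolation=cv2.INTER_CUBIC))
C=cam("top")
hsv=cv2.cvtColor(im,cv2.COLOR_BGR2HSV)
m=cv2.inRange(hsv,(10,50,120),(30,200,255))
for c in cv2.findContours(m,cv2.RETR_EXTERNAL,cv2.CHAIN_APPROX_NONE)[0]:
    if cv2.contourArea(c)>100:
        r=cv2.minAreaRect(c)
        if 190<r[0][0]<450 and 130<r[0][1]<280:
            b=cv2.boxPoints(r); print(np.round(r[0]),ray(C,r[0],10).round(),[ray(C,p,10)[:2].round() for p in b])
for n,p,z in(("block",(320,190),42),("can",(361,167),140),("stand",(419,206),52)): print(n,ray(C,p,z).round())
E
```

```text
[366. 242.] [ 366. -166.   10.] [array([ 410., -119.]), array([ 411., -212.]), array([ 323., -212.]), array([ 322., -120.])]
[227. 209.] [479. 350.  10.] [array([526., 384.]), array([532., 332.]), array([433., 317.]), array([427., 369.])]
[264. 213.] [466. 212.  10.] [array([401., 248.]), array([541., 227.]), array([532., 175.]), array([393., 197.])]
[418. 206.] [ 504. -362.   10.] [array([ 520., -303.]), array([ 563., -385.]), array([ 488., -421.]), array([ 445., -339.])]
[320. 188.] [566.   7.  10.] [array([642.,  45.]), array([650.,  -6.]), array([492., -31.]), array([484.,  19.])]
[328. 145.] [733. -22.  10.] [array([728., 146.]), array([738., 146.]), array([ 738., -190.]), array([ 728., -190.])]
[441. 133.] [ 787. -454.   10.] [array([ 836., -388.]), array([ 873., -460.]), array([ 739., -519.]), array([ 703., -448.])]
block [553.   6.  42.]
can [ 621. -135.  140.]
stand [ 499. -354.   52.]
```

View pics/crop.png

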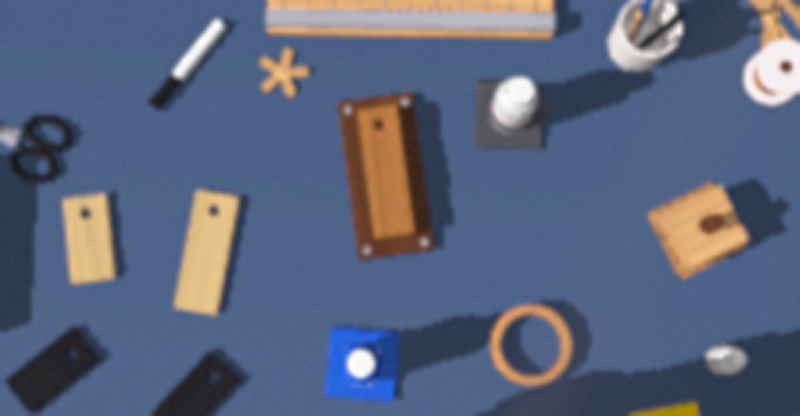

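The crop confirms it: the holes are at the upper (+x) ends, with the block hole at crop (378,124), the long leaf hole at (213,210) and the short leaf hole at (85,213). The white can is at (515,100), and the pin handle is in its stand at (712,223). I'll move to a viewpoint over the block and leaves.

Call:
{"op": "arm_command", "data": {"gripper": [91.8,91.8,91.8,91.8,91.8], "dp": [[1,-0.94,0],[1,-0.94,0],[1,-0.94,0],[1,-0.94,0],[1,-0.94,0]], "twist": [0,0,0,0,0]}}

```text
time: 0.72
tool_pos: [275.6, -324.1, 226.5]
tcp_rot: [-3.141, 0.0, 0.405]
contact_force: [0.7, -0.1, 0.4]
grip_width: 92.0
finger_force: 0.0
```

Call:
{"op": "arm_command", "data": {"gripper": [91.8,91.8,91.8,91.8,91.8], "dp": [[1,-0.94,0],[1,-0.94,0],[1,-0.94,0],[1,-0.94,0],[1,-0.94,0]], "twist": [0,0,0,0,0]}}

```text
time: 1.35
tool_pos: [344.2, -166.9, 226.5]
tcp_rot: [-3.141, 0.0, 0.405]
contact_force: [0.5, -0.3, 0.2]
grip_width: 91.8
finger_force: 0.0
```

Call:
{"op": "arm_command", "data": {"gripper": [91.8,91.8,91.8,91.8,91.8], "dp": [[1,-0.94,0],[1,-0.94,0],[1,-0.94,0],[1,-0.94,0],[1,-0.94,0]], "twist": [0,0,0,0,0]}}

```text
time: 1.98
tool_pos: [412.8, -9.7, 226.5]
tcp_rot: [-3.141, 0.0, 0.405]
contact_force: [0.4, -0.2, -0.9]
grip_width: 92.1
finger_force: 0.0
```

Call:
{"op": "arm_command", "data": {"gripper": [91.8,91.8,91.8,91.8,91.8], "dp": [[1,-0.94,0],[1,-0.94,0],[1,-0.94,0],[1,-0.94,0],[1,-0.94,0]], "twist": [0,0,0,0,0]}}

```text
time: 2.6
tool_pos: [481.4, 147.4, 226.4]
tcp_rot: [-3.142, 0.001, 0.405]
contact_force: [0.8, 0.6, 0.6]
grip_width: 91.7
finger_force: 0.0
```

Call:
{"op": "arm_command", "data": {"gripper": [91.8,91.8,91.8,91.8,91.8], "dp": [[0,0,0],[0,0,0],[0,0,0],[0,0,0],[0,0,0]], "twist": [0.93,0.93,0.93,0.93,0.93]}}

```text
time: 3.22
tool_pos: [481.0, 146.3, 226.3]
tcp_rot: [3.141, 0.001, -0.004]
contact_force: [0.4, 0.3, 0.3]
grip_width: 92.1
finger_force: 0.0
```

```bash
cat > seg.py <<'E'
from h import *
def segs(im):
    hsv=cv2.cvtColor(im,cv2.COLOR_BGR2HSV)
    m=cv2.inRange(hsv,(8,50,90),(30,220,255))
    cs,hi=cv2.findContours(m,cv2.RETR_CCOMP,cv2.CHAIN_APPROX_NONE)
    out=[]
    for i,c in enumerate(cs):
        if hi[0][i][3]>=0 or cv2.contourArea(c)<800: continue
        hs=[cs[j] for j in range(len(cs)) if hi[0][j][3]==i and cv2.contourArea(cs[j])>15]
        hc=[]
        for h in hs:
            M=cv2.moments(h); hc.append((round(M['m10']/M['m00'],1),round(M['m01']/M['m00'],1),cv2.contourArea(h)))
        out.append((c,cv2.minAreaRect(c),hc))
    return out
E
python3 - <<'E'
from seg import *
o=get_obs(); im=capture("wrist")[:,:,::-1].copy(); C=cam("wrist",o)
cv2.imwrite("pics/w1.png",im)
for c,r,h in segs(im): print(np.round(r[0],1),np.round(r[1],1),round(r[2],1),h,ray(C,r[0],10).round(1),[ray(C,q[:2],10).round(1)[:2] for q in h],[ray(C,q[:2],42).round(1)[:2] for q in h])
E
```

```text
[452. 321.] [ 12. 292.] 90.0 [] [254.7 -53.   10. ] [] []
[159.7 171.4] [83.  42.7] 74.1 [(157.8, 185.0, 20.5), (175.4, 181.0, 21.0), (154.1, 149.4, 48.0), (166.9, 152.0, 158.0)] [483.6 349.9  10. ] [array([465.6, 355.1]), array([470.9, 331.5]), array([511.6, 352.7]), array([508.3, 337.1])] [array([473.4, 337.2]), array([478.2, 315.6]), array([515.5, 334.9]), array([512.4, 320.7])]
[266.9 179.9] [ 40.9 105.3] 7.1 [(265.2, 150.6, 39.0)] [472.  213.1  10. ] [array([509.7, 213.2])] [array([513.7, 207.5])]
[436.6  99.8] [167.8  82.2] 85.4 [(411.8, 179.5, 46.0), (465.5, 171.9, 42.0), (401.9, 35.5, 65.0), (462.8, 24.8, 62.0)] [569.8   4.1  10. ] [array([471.9,  25.6]), array([481.7, -42.6]), array([639.4,  51. ]), array([650. , -16.8])] [array([479.2,  35.9]), array([488.1, -26.5]), array([632.3,  59.1]), array([642. ,  -2.9])]
```

View pics/w1.png

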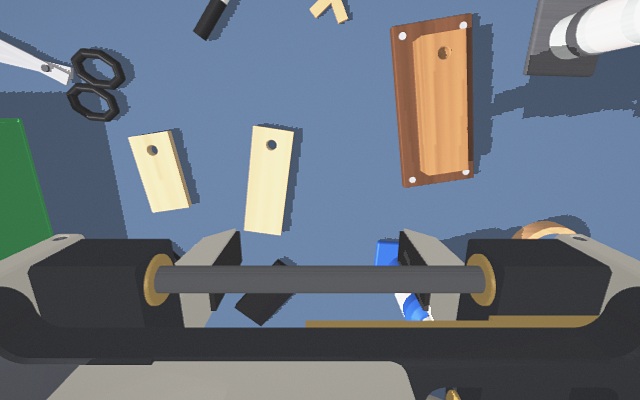

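The wrist view shows the long leaf hole at (271,145), the short leaf hole at (152,150), the block hole at (445,53), and a black look-alike leaf under the gripper. Next I'll measure the hole positions and axes.

```bash
cat >> seg.py <<'E'
def topface(im,seed,tol=22,half=110):
    "floodfilled face around seed -> contour"
    m=np.zeros((im.shape[0]+2,im.shape[1]+2),np.uint8)
    b=cv2.bilateralFilter(im,5,30,3)
    cv2.floodFill(b,m,seed,0,(tol,)*3,(tol,)*3,4|cv2.FLOODFILL_MASK_ONLY|cv2.FLOODFILL_FIXED_RANGE|(255<<8))
    c=max(cv2.findContours(m[1:-1,1:-1],cv2.RETR_EXTERNAL,cv2.CHAIN_APPROX_NONE)[0],key=cv2.contourArea)
    return c
def hole(im,px,r=12,k=.62):
    x,y=map(int,px); g=cv2.cvtColor(im,cv2.COLOR_BGR2GRAY)[y-r:y+r+1,x-r:x+r+1]
    m=(g<k*np.percentile(g,75)).astype(np.uint8)
    n,l,s,ce=cv2.connectedComponentsWithStats(m)
    i=min(range(1,n),key=lambda i:np.hypot(*(ce[i]-r)))
    return ce[i]+[x-r,y-r],s[i]
def pose(im,C,seed,hpx,z,tol=22):
    c=topface(im,seed,tol); w=np.array([ray(C,p,z)[:2] for p in c[:,0]],np.float32)
    r=cv2.minAreaRect(w); b=cv2.boxPoints(r); e=[b[1]-b[0],b[2]-b[1]]; e=max(e,key=np.linalg.norm); e=e*np.sign(e[0])
    hp,s=hole(im,hpx)
    return dict(c=np.round(r[0],1),size=np.round(r[1],1),yaw=round(float(np.arctan2(e[1],e[0])),3),hpx=hp.round(1),harea=s,hole=ray(C,hp,z)[:2].round(1))
E
python3 - <<'E'
from seg import *
im=cv2.imread("pics/w1.png"); C=cam("wrist")
print("long",pose(im,C,(263,190),(271,145),10))
print("short",pose(im,C,(160,180),(152,150),10))
print("block",pose(im,C,(442,110),(445,53),42,40))
E
```

```text
long {'c': array([468.1, 213. ]), 'size': array([ 49.3, 139.8]), 'yaw': -0.157, 'hpx': array([271. , 144.4]), 'harea': array([ 7,  7, 10, 10, 78], dtype=int32), 'hole': array([517.5, 205.5])}
short {'c': array([482.1, 351.2]), 'size': array([99.6, 49.8]), 'yaw': 0.145, 'hpx': array([151.9, 149.8]), 'harea': array([ 7,  7, 11, 10, 79], dtype=int32), 'hole': array([511.8, 355.4])}
block {'c': array([560.7,   9.8]), 'size': array([150.3,  55.2]), 'yaw': 0.148, 'hpx': array([441.5,  53.1]), 'harea': array([ 5,  6,  8, 12, 67], dtype=int32), 'hole': array([615.1,  15.7])}
```

Call:
{"op": "arm_command", "data": {"gripper": [91.8,91.8,91.8,91.8,91.8], "dp": [[-0.104,-0.534,0.9],[-0.104,-0.534,0.9],[-0.104,-0.534,0.9],[-0.104,-0.534,0.9],[-0.104,-0.534,0.9]], "twist": [0,0,0,0,0]}}

```text
time: 3.9
tool_pos: [468.0, 213.5, 113.2]
tcp_rot: [3.141, 0.0, 0.0]
contact_force: [0.5, -0.3, -0.2]
grip_width: 91.8
finger_force: 0.0
```

Call:
{"op": "arm_command", "data": {"gripper": [91.8,91.8,91.8,91.8,91.8], "dp": [[0,0,1],[0,0,1],[0,0,1],[0,0,0.9],[0,0,0.5]], "twist": [0.6,0.6,0.55,0,0]}}

```text
time: 4.53
tool_pos: [467.7, 212.9, 2.9]
tcp_rot: [3.141, 0.002, -0.153]
contact_force: [-0.0, 0.2, 0.1]
grip_width: 91.8
finger_force: 0.0
```

Call:
{"op": "arm_command", "data": {"gripper": [30,30,30,30,30], "dp": [[0,0,0],[0,0,0],[0,0,0],[0,0,0],[0,0,0]], "twist": [0,0,0,0,0]}}

```text
time: 5.15
tool_pos: [468.5, 213.1, 4.5]
tcp_rot: [-3.141, -0.001, -0.154]
contact_force: [-1.4, 0.4, 3.4]
grip_width: 49.3
finger_force: 30.0
```

Call:
{"op": "arm_command", "data": {"gripper": [30,30,30,30,30], "dp": [[0,0,-1],[0,0,-1],[0.8,0.9,-0.8],[0.85,0.95,-0.7],[0.85,0.95,-0.7]], "twist": [0,0,0,0,0]}}

```text
time: 5.78
tool_pos: [519.7, 133.6, 109.9]
tcp_rot: [3.142, -0.0, -0.153]
contact_force: [1.1, -0.2, -0.2]
grip_width: 49.6
finger_force: 30.0
```

Call:
{"op": "arm_command", "data": {"gripper": [30,30,30,30,30], "dp": [[0.84,0.9,0],[0.84,0.91,0],[0,0,0],[0,0,0],[0,0,0]], "twist": [0,0,-1,-1,-1]}}

```text
time: 6.4
tool_pos: [553.8, 83.0, 109.1]
tcp_rot: [3.142, 0.0, 0.111]
contact_force: [-0.3, -0.5, -0.6]
grip_width: 49.2
finger_force: 30.0
```

Call:
{"op": "arm_command", "data": {"gripper": [30,30,30,30,30], "dp": [[0,0,0],[0,0,0],[0,0,0],[0,0,0],[0,0,0]], "twist": [-0.46,0,0,0,0]}}

```text
time: 7.02
tool_pos: [554.0, 83.2, 109.2]
tcp_rot: [3.141, 0.0, 0.148]
contact_force: [-0.7, 0.6, 0.1]
grip_width: 49.4
finger_force: 30.0
```

```bash
python3 - <<'E'
from seg import *
o=get_obs(); im=capture("wrist")[:,:,::-1].copy()
cv2.imwrite("pics/w2.png",im); print(o["tool_pos"],o["tcp_rot"])
E
```

```text
[553.95021851  83.21017934 109.17256058] [3.14149096e+00 4.93531771e-05 1.48017739e-01]
```

View pics/w2.png

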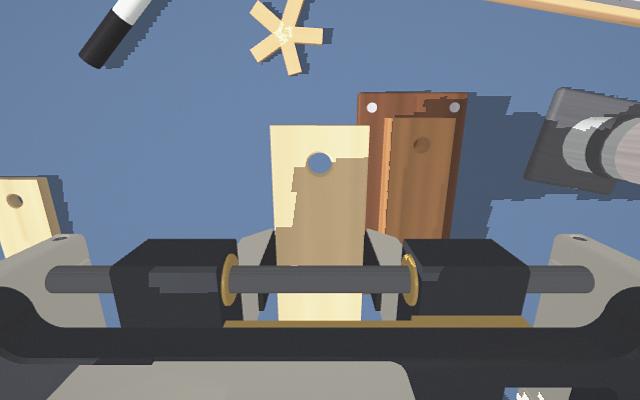

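The leaf is held straight, with its hole at (319,162), and the block hole is at (422,145) with the rib parallel. I'll measure both from an enlarged crop.

```bash
python3 - <<'E'
from seg import *
im=cv2.imread("pics/w2.png"); C=cam("wrist")
g=lambda x,y:cv2.resize(im[y-25:y+25,x-25:x+25],(390,390),interpolation=cv2.INTER_CUBIC)
cv2.imwrite("pics/w2c.png",np.hstack([g(320,162),g(422,145)]))
for p,z in(((319.5,162),115.5),((422,145),42)): 
    w=ray(C,p,z); o=get_obs(); print(w, Ro.from_euler("xyz",o["tcp_rot"]).as_matrix().T@(w-o["tool_pos"]))
E
```

```text
[604.07106738  89.83654304 115.5       ] [50.5548579   0.83952101 -6.32877595]
[616.37810055  13.48072809  42.        ] [51.4687813  78.16960036 67.17732662]
```

View pics/w2c.png

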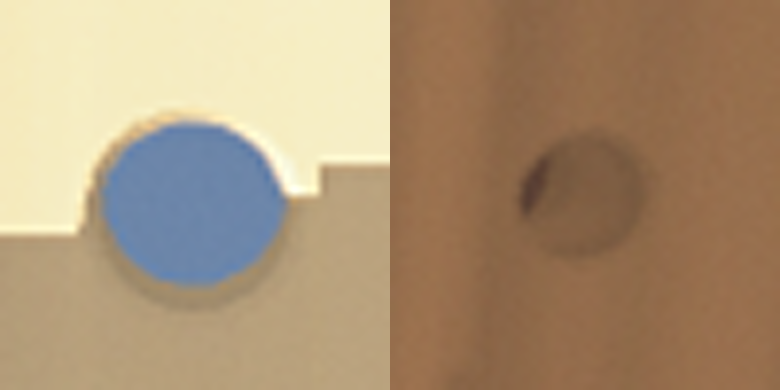

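Call:
{"op": "arm_command", "data": {"gripper": [30,30,30,30,30], "dp": [[0.018,0.768,0.2],[0.018,0.768,0.2],[0.018,0.768,0.2],[0.018,0.768,0.4],[0,0,0.5]], "twist": [0,0,0,0,0]}}

```text
time: 7.7
tool_pos: [567.4, 5.6, 70.9]
tcp_rot: [3.141, -0.0, 0.146]
contact_force: [0.6, 1.0, 0.2]
grip_width: 49.6
finger_force: 30.0
```

Call:
{"op": "arm_command", "data": {"gripper": [30,30,30,30,30], "dp": [[0,0,0.4],[0,0,0.3],[0,0,0.2],[0,0,0.1],[0,0,0]], "twist": [0,0,0,0,0]}}

```text
time: 8.32
tool_pos: [567.2, 7.7, 46.9]
tcp_rot: [3.141, -0.0, 0.149]
contact_force: [0.3, -0.1, -0.7]
grip_width: 49.1
finger_force: 30.0
```

Call:
{"op": "arm_command", "data": {"gripper": [30,30,30,30,30], "dp": [[0,0.01,0.03],[0,0,0.02],[0,0,0.02],[0,0,0],[0,0,0]], "twist": [0,0,0,0,0]}}

```text
time: 8.95
tool_pos: [567.4, 7.5, 46.5]
tcp_rot: [3.141, -0.001, 0.148]
contact_force: [-3.1, 1.7, 10.1]
grip_width: 49.5
finger_force: 30.0
```

Call:
{"op": "arm_command", "data": {"gripper": [75,75,75,75,75], "dp": [[0,0,0],[0,0,0],[0,0,0],[0,0,-0.3],[0,0,-0.7]], "twist": [0,0,0,0,0]}}

```text
time: 9.57
tool_pos: [566.6, 7.3, 69.8]
tcp_rot: [-3.141, 0.002, 0.148]
contact_force: [-0.0, 0.3, 0.3]
grip_width: 74.5
finger_force: 0.0
```

Call:
{"op": "arm_command", "data": {"gripper": [91.8,91.8,91.8,91.8,91.8], "dp": [[0,0,-1],[0,0,-1],[0,0,-1],[0,0,-0.7],[0,0,0]], "twist": [0,0,0,0,0]}}

```text
time: 10.2
tool_pos: [568.0, 7.2, 164.1]
tcp_rot: [3.141, -0.003, 0.148]
contact_force: [0.1, -0.1, -0.5]
grip_width: 91.7
finger_force: 0.0
```

```bash
python3 - <<'E'
from seg import *
o=get_obs(); im=capture("wrist")[:,:,::-1].copy(); C=cam("wrist",o)
cv2.imwrite("pics/w3.png",im); print(o["tool_pos"],o["tcp_rot"])
e=proj(C,(616.5,14.2,52)); print(e,proj(C,(541.5,4,52)))
x,y=map(int,e)
cv2.imwrite("pics/w3c.png",np.hstack([cv2.resize(im[y-25:y+25,x-25:x+25],(400,400),interpolation=cv2.INTER_CUBIC),cv2.resize(im[40:290,220:470],(400,400))]))
E
```

```text
[567.99996229   7.16547733 164.12374026] [ 3.14054958 -0.00340096  0.1482366 ]
[318.41757026 142.74480716] [317.39179994 221.56121104]
```

View pics/w3c.png

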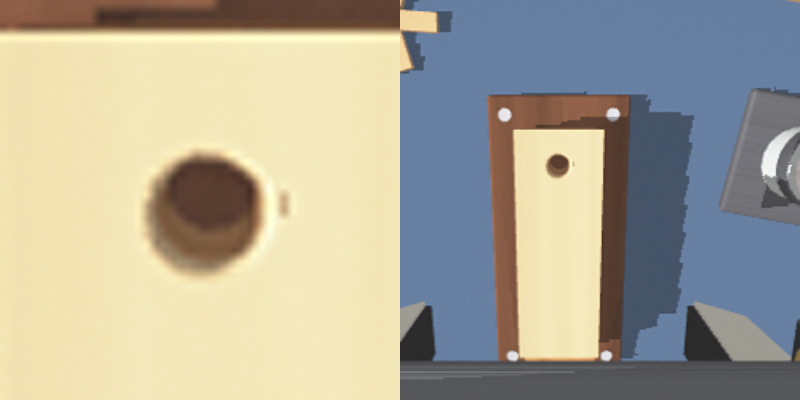

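The long leaf's hole is at (318,143), within 0.5 px of prediction, and the block's hole shows concentric beneath it, with the leaf square on the rib. Next is the short leaf.

Call:
{"op": "arm_command", "data": {"gripper": [91.8,91.8,91.8,91.8,91.8], "dp": [[-0.09,-0.94,0],[-0.09,-0.94,0],[-0.09,-0.94,0],[-0.09,-0.94,0],[-0.09,-0.94,0]], "twist": [0,0,0,0,0]}}

```text
time: 10.88
tool_pos: [537.8, 122.5, 161.2]
tcp_rot: [-3.142, 0.002, 0.148]
contact_force: [0.5, -0.0, -0.3]
grip_width: 92.0
finger_force: 0.0
```

Call:
{"op": "arm_command", "data": {"gripper": [91.8,91.8,91.8,91.8,91.8], "dp": [[-0.09,-0.94,0],[-0.09,-0.94,0],[-0.09,-0.94,0],[-0.09,-0.94,0],[-0.09,-0.94,0]], "twist": [0,0,0,0,0]}}

```text
time: 11.5
tool_pos: [509.3, 236.9, 161.2]
tcp_rot: [3.141, 0.002, 0.148]
contact_force: [0.2, -0.2, -0.2]
grip_width: 91.9
finger_force: 0.0
```

Call:
{"op": "arm_command", "data": {"gripper": [91.8,91.8,91.8,91.8,91.8], "dp": [[-0.09,-0.94,0],[-0.09,-0.94,0],[-0.09,-0.94,0],[-0.09,-0.94,0.3],[-0.09,-0.94,0.8]], "twist": [0,0,0,0,0]}}

```text
time: 12.12
tool_pos: [481.6, 351.7, 134.3]
tcp_rot: [-3.142, -0.0, 0.148]
contact_force: [-0.4, -0.3, -0.3]
grip_width: 91.4
finger_force: 0.0
```

Call:
{"op": "arm_command", "data": {"gripper": [91.8,91.8,91.8,91.8,91.8], "dp": [[0,0,1],[0,0,1],[0,0,1],[0,0,0.5],[0,0,0]], "twist": [0,0,0,0,0]}}

```text
time: 12.75
tool_pos: [481.0, 350.5, 46.2]
tcp_rot: [3.141, 0.002, 0.148]
contact_force: [-0.8, -0.7, 0.1]
grip_width: 91.6
finger_force: 0.0
```

```bash
python3 - <<'E'
from seg import *
o=get_obs(); im=capture("wrist")[:,:,::-1].copy(); C=cam("wrist",o)
cv2.imwrite("pics/w4.png",im); print(o["tool_pos"],o["tcp_rot"])
e=proj(C,(511.8,355.4,10)); print(e)
s=proj(C,(500,353,10)).astype(int); p=pose(im,C,tuple(map(int,s)),e,10); print(p)
w=np.r_[p["hole"],10]; print(Ro.from_euler("xyz",o["tcp_rot"]).as_matrix().T@(w-o["tool_pos"]))
E
```

```text
[481.02573455 350.50171197  46.2288199 ] [3.14060991e+00 2.43246067e-03 1.48149988e-01]
[317.59408753 180.30650351]
{'c': array([491.4, 342.9]), 'size': array([27.8, 29.6]), 'yaw': -1.422, 'hpx': array([316.3, 179.2]), 'harea': array([  3,   4,  17,  15, 202], dtype=int32), 'hole': array([512.4, 356.3])}
[31.97449514 -1.1391869  36.15004815]
```

Call:
{"op": "arm_command", "data": {"gripper": [91.8,91.8,91.8,30,30], "dp": [[0.03,-0.01,0.8],[0.03,-0.01,0.7],[0,0,0.18],[0,0,0],[0,0,0]], "twist": [0,0,0,0,0]}}

```text
time: 13.42
tool_pos: [483.5, 351.9, 6.1]
tcp_rot: [-3.141, -0.001, 0.148]
contact_force: [-0.6, -0.3, -0.1]
grip_width: 76.6
finger_force: 0.0
```

Call:
{"op": "arm_command", "data": {"gripper": [30,30,30,30,30], "dp": [[0,0,0],[0,0,0],[0,0,0],[0,0,0],[0,0,0]], "twist": [0,0,0,0,0]}}

```text
time: 14.05
tool_pos: [483.2, 351.7, 5.6]
tcp_rot: [-3.142, -0.0, 0.148]
contact_force: [-0.3, -0.8, 2.1]
grip_width: 49.3
finger_force: 30.0
```

Call:
{"op": "arm_command", "data": {"gripper": [30,30,30,30,30], "dp": [[0,0,-1],[0,0,-1],[0.17,0.9,-0.9],[0.17,0.9,-0.9],[0.17,0.9,-0.8]], "twist": [0,0,0,0,0]}}

```text
time: 14.68
tool_pos: [505.8, 286.1, 121.1]
tcp_rot: [3.142, -0.0, 0.148]
contact_force: [-0.2, 0.2, -0.6]
grip_width: 49.2
finger_force: 30.0
```

Call:
{"op": "arm_command", "data": {"gripper": [30,30,30,30,30], "dp": [[0.18,0.91,0],[0.18,0.91,0],[0.18,0.91,0],[0.18,0.91,0],[0.18,0.91,0]], "twist": [0,0,0,0,0]}}

```text
time: 15.3
tool_pos: [544.8, 176.8, 120.2]
tcp_rot: [3.142, 0.0, 0.148]
contact_force: [0.6, -0.4, -1.4]
grip_width: 49.5
finger_force: 30.0
```

Call:
{"op": "arm_command", "data": {"gripper": [30,30,30,30,30], "dp": [[0.18,0.91,0],[0.18,0.91,0],[0.18,0.91,0],[0.17,0.91,0],[0,0,0]], "twist": [0,0,0,0,0]}}

```text
time: 15.92
tool_pos: [576.0, 88.9, 120.2]
tcp_rot: [3.141, 0.0, 0.146]
contact_force: [0.1, 0.5, -0.4]
grip_width: 48.9
finger_force: 30.0
```

```bash
python3 - <<'E'
from seg import *
o=get_obs(); im=capture("wrist")[:,:,::-1].copy(); C=cam("wrist",o)
cv2.imwrite("pics/w5.png",im); print(o["tool_pos"],o["tcp_rot"])
z=o["tool_pos"][2]; R=Ro.from_euler("xyz",o["tcp_rot"]).as_matrix()
a=proj(C,o["tool_pos"]+R@[30,0,-6]); b=proj(C,(616.5,14.2,52)); print(a,b)
g=lambda p:cv2.resize(im[int(p[1])-25:int(p[1])+25,int(p[0])-25:int(p[0])+25],(390,390),interpolation=cv2.INTER_CUBIC)
cv2.imwrite("pics/w5c.png",np.vstack([np.hstack([g(a),g(b)])]))
E
```

```text
[576.01292886  88.93778655 120.18885609] [3.14136919e+00 2.12727443e-04 1.46051019e-01]
[317.88784006 200.06589004] [420.88702044 173.80215216]
```

View pics/w5c.png

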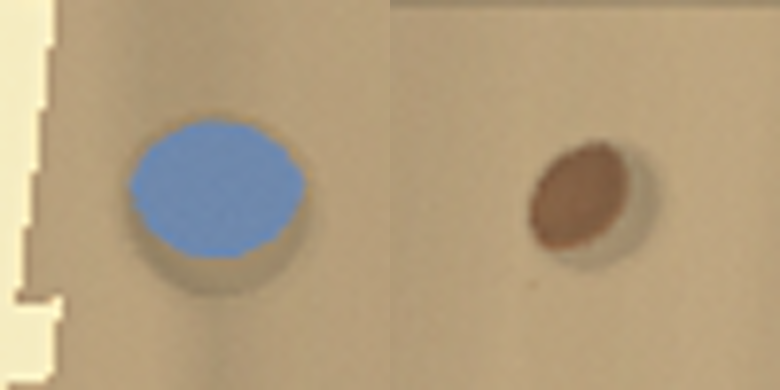

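The held leaf's hole rim centre is at about (319.5,200.6), and the placed long leaf hole at (420.7,174.0) matches its estimate. I need +78.9 mm along tool y and about 0 along x.

Call:
{"op": "arm_command", "data": {"gripper": [30,30,30,30,30], "dp": [[0,0.79,0.2],[0,0.79,0.2],[0,0.79,0.2],[0,0.786,0.4],[0,0,0.5]], "twist": [0,0,0,0,0]}}

```text
time: 16.6
tool_pos: [587.7, 10.3, 82.2]
tcp_rot: [3.141, -0.0, 0.146]
contact_force: [-1.0, -0.8, -0.6]
grip_width: 49.2
finger_force: 30.0
```

Call:
{"op": "arm_command", "data": {"gripper": [30,30,30,30,30], "dp": [[0,0,0.4],[0,0,0.3],[0,0,0.2],[0,0,0.04],[0,0,0]], "twist": [0,0,0,0,0]}}

```text
time: 17.23
tool_pos: [587.6, 12.3, 59.7]
tcp_rot: [3.141, -0.0, 0.149]
contact_force: [-0.1, -0.2, -0.0]
grip_width: 49.1
finger_force: 30.0
```

Call:
{"op": "arm_command", "data": {"gripper": [30,30,30,30,30], "dp": [[0,0,0.03],[0,0,0],[0,0,0],[0,0,0],[0,0,0]], "twist": [0,0,0,0,0]}}

```text
time: 17.85
tool_pos: [587.4, 12.2, 58.7]
tcp_rot: [3.142, -0.0, 0.148]
contact_force: [-0.0, -0.1, 0.1]
grip_width: 49.2
finger_force: 30.0
```

```bash
python3 - <<'E'
from seg import *
o=get_obs(); im=capture("wrist")[:,:,::-1].copy(); C=cam("wrist",o)
print(o["tool_pos"],o["tcp_rot"], get_obs()["tool_pos"])
z=o["tool_pos"][2]; R=Ro.from_euler("xyz",o["tcp_rot"]).as_matrix()
a=proj(C,(616.5,14.2,z+4.4)); print(a)
cv2.imwrite("pics/w6c.png",cv2.resize(im[int(a[1])-25:int(a[1])+25,int(a[0])-25:int(a[0])+25],(400,400),interpolation=cv2.INTER_CUBIC))
E
```

```text
[587.38274468  12.1574559   58.73526021] [ 3.14150577e+00 -3.32170077e-05  1.48210677e-01] [587.38537104  12.16471944  58.7118653 ]
[322.10920279 200.8134223 ]
```

View pics/w6c.png

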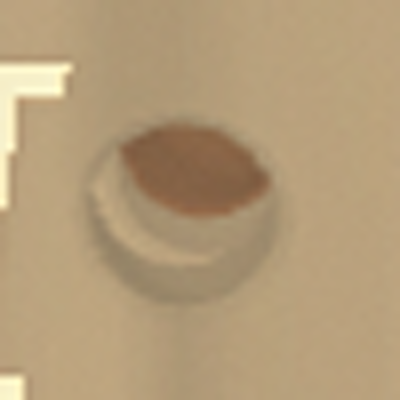

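The hole rim is at (319.1,200.7) and the target is (322.1,200.8), so I'll shift 1.5 mm along +tool y and then lower.

Call:
{"op": "arm_command", "data": {"gripper": [30,30,30,30,30], "dp": [[0,0.06,0],[0,0,0],[0,0,0.03],[0,0,0.02],[0,0,0]], "twist": [0,0,0,0,0]}}

```text
time: 18.52
tool_pos: [587.6, 10.7, 57.6]
tcp_rot: [3.141, -0.0, 0.148]
contact_force: [0.0, -0.6, 3.1]
grip_width: 49.1
finger_force: 30.0
```

Call:
{"op": "arm_command", "data": {"gripper": [75,75,75,75,75], "dp": [[0,0,0],[0,0,0],[0,0,0],[0,0,-0.3],[0,0,-0.7]], "twist": [0,0,0,0,0]}}

```text
time: 19.15
tool_pos: [587.1, 10.7, 82.4]
tcp_rot: [-3.141, 0.002, 0.148]
contact_force: [0.0, 0.6, 0.9]
grip_width: 74.8
finger_force: 0.0
```

Call:
{"op": "arm_command", "data": {"gripper": [75,75,75,75,75], "dp": [[0,0,-1],[0,0,-1],[0,0,-1],[0,0,-0.7],[0,0,0]], "twist": [0,0,0,0,0]}}

```text
time: 19.77
tool_pos: [588.5, 10.6, 176.8]
tcp_rot: [3.141, -0.004, 0.148]
contact_force: [-1.1, 0.4, -1.0]
grip_width: 74.8
finger_force: 0.0
```

```bash
python3 - <<'E'
from seg import *
o=get_obs(); im=capture("wrist")[:,:,::-1].copy(); C=cam("wrist",o)
cv2.imwrite("pics/w7.png",im);print(o["tool_pos"],o["tcp_rot"])
a=proj(C,(616.5,14.2,62)); b=proj(C,(616.5,14.2,52));print(a,b)
big=lambda x,y,r,s:cv2.resize(im[y-r:y+r,x-r:x+r],(s,s),interpolation=cv2.INTER_CUBIC)
cv2.imwrite("pics/w7c.png",np.hstack([big(int(a[0]),int(a[1]),25,400),big(int(a[0]),150,100,400)]))
E
```

```text
[588.45743358  10.5959982  176.78501669] [ 3.14054765 -0.00357712  0.148223  ]
[318.8156516  165.07213345] [318.80829601 163.31608735]
```

View pics/w7c.png

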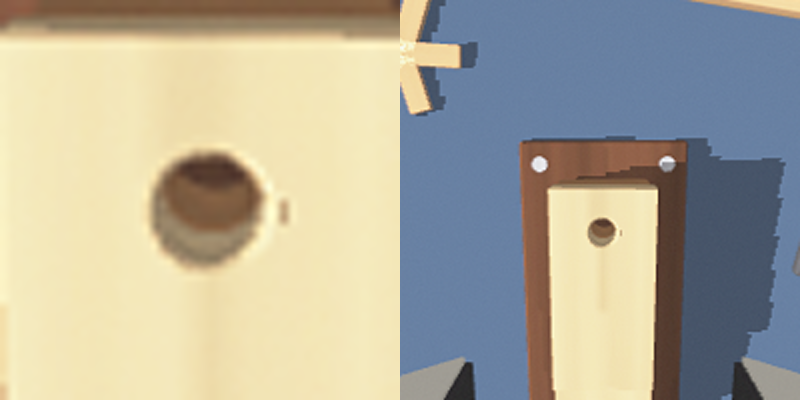

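The short leaf's hole is at about (318.4,165.7) against an expected (318.8,165.1), so all three holes line up to about 0.5 mm and the leaves lie square on the rib. On to the pin, measured numerically from here.

Call:
{"op": "arm_command", "data": {"gripper": [75,75,75,75,75], "dp": [[-0.51,0.93,0],[-0.51,0.93,0],[-0.51,0.93,0],[-0.51,0.93,0],[-0.51,0.93,0]], "twist": [0,0,0,0,0]}}

```text
time: 20.45
tool_pos: [540.8, -114.3, 173.8]
tcp_rot: [-3.141, 0.002, 0.148]
contact_force: [0.4, -0.1, -0.3]
grip_width: 74.6
finger_force: 0.0
```

Call:
{"op": "arm_command", "data": {"gripper": [75,75,75,75,75], "dp": [[-0.51,0.93,0],[-0.51,0.93,0],[-0.51,0.93,0],[-0.51,0.93,0],[-0.51,0.93,0]], "twist": [0,0,0,0,0]}}

```text
time: 21.08
tool_pos: [495.0, -238.6, 173.8]
tcp_rot: [-3.14, 0.001, 0.148]
contact_force: [-0.7, -1.5, 1.0]
grip_width: 75.2
finger_force: 0.0
```

Call:
{"op": "arm_command", "data": {"gripper": [75,75,75,75,75], "dp": [[-0.51,0.93,0],[-0.51,0.93,0],[-0.51,0.93,0],[-0.51,0.93,0],[-0.51,0.93,0]], "twist": [0,0,0,0,0]}}

```text
time: 21.7
tool_pos: [449.2, -362.9, 173.7]
tcp_rot: [-3.14, 0.001, 0.148]
contact_force: [0.6, -0.6, -0.7]
grip_width: 75.0
finger_force: 0.0
```

```bash
python3 - <<'E'
from seg import *
o=get_obs(); im=capture("wrist")[:,:,::-1].copy(); C=cam("wrist",o)
cv2.imwrite("pics/w8.png",im);print(o["tool_pos"],o["tcp_rot"])
e=proj(C,(499,-355,90)); print(e)
x,y=map(int,e); hsv=cv2.cvtColor(im,cv2.COLOR_BGR2HSV)
for yy in range(y-60,y+70,10): print(yy,[tuple(map(int,hsv[yy,xx])) for xx in range(x-60,x+61,12)])
E
```

```text
[ 449.15847998 -362.86251624  173.74095473] [-3.13992036e+00  1.18338469e-03  1.48145377e-01]
[317.90359883 143.87321318]
83 [(108, 90, 130), (107, 90, 128), (108, 91, 129), (108, 90, 127), (108, 88, 128), (108, 89, 129), (108, 91, 129), (14, 117, 186), (108, 92, 80), (108, 90, 128), (107, 92, 128)]
93 [(108, 88, 130), (109, 90, 128), (107, 90, 127), (109, 89, 129), (108, 90, 128), (14, 118, 203), (15, 109, 211), (16, 101, 220), (14, 102, 100), (108, 84, 82), (107, 84, 82)]
103 [(108, 89, 129), (108, 89, 129), (109, 78, 127), (15, 118, 207), (17, 99, 223), (15, 103, 216), (16, 101, 219), (17, 101, 225), (16, 99, 226), (109, 81, 85), (108, 83, 83)]
113 [(108, 88, 130), (108, 92, 127), (16, 102, 220), (15, 105, 211), (16, 102, 220), (17, 101, 225), (17, 99, 226), (16, 104, 209), (16, 102, 221), (107, 80, 83), (108, 90, 82)]
123 [(108, 92, 128), (108, 89, 129), (17, 99, 223), (16, 98, 223), (15, 104, 216), (16, 102, 218), (16, 99, 222), (15, 102, 155), (15, 99, 136), (109, 84, 82), (108, 82, 84)]
133 [(108, 89, 129), (108, 91, 129), (110, 63, 125), (16, 101, 220), (17, 96, 225), (10, 12
[... 636 characters left out ...]
(108, 88, 127), (108, 91, 129), (109, 90, 128), (18, 95, 233), (17, 97, 228), (17, 105, 233), (107, 91, 129), (108, 90, 128), (108, 90, 127), (108, 94, 128)]
183 [(107, 92, 127), (108, 88, 130), (108, 89, 129), (108, 92, 128), (108, 91, 129), (108, 90, 128), (109, 89, 129), (108, 87, 129), (108, 90, 131), (108, 88, 130), (108, 87, 129)]
193 [(108, 89, 129), (107, 92, 128), (108, 88, 128), (108, 89, 129), (108, 89, 129), (108, 90, 128), (108, 89, 129), (108, 88, 128), (107, 91, 126), (108, 87, 129), (108, 88, 128)]
203 [(108, 89, 129), (108, 91, 129), (108, 90, 128), (107, 90, 128), (108, 91, 129), (108, 90, 128), (108, 88, 128), (107, 90, 128), (108, 88, 130), (109, 90, 128), (107, 92, 128)]
```

```bash
python3 - <<'E'
from seg import *
o=get_obs(); C=cam("wrist",o); im=cv2.imread("pics/w8.png")
hsv=cv2.cvtColor(im,cv2.COLOR_BGR2HSV); m=cv2.inRange(hsv,(7,112,50),(13,190,160)); m[:110]=0;m[170:]=0;m[:,:280]=0;m[:,360:]=0
m=cv2.morphologyEx(m,cv2.MORPH_OPEN,np.ones((3,3)))
c=max(cv2.findContours(m,cv2.RETR_EXTERNAL,cv2.CHAIN_APPROX_NONE)[0],key=cv2.contourArea)
print(cv2.contourArea(c),cv2.boundingRect(c),cv2.minEnclosingCircle(c))
x,y,w,h=cv2.boundingRect(c); r=w/2
R=Ro.from_euler("xyz",o["tcp_rot"]).as_matrix()
p=(x+(w-1)/2,y+h-.5-r); W=ray(C,p,90); print(p,W,R.T@(W-o["tool_pos"]))
for yy in range(y-1,y+h+2): print(yy,''.join('#' if v else '.' for v in m[yy,x-2:x+w+2]))
E
```

```text
364.5 (313, 127, 22, 25) ((323.5, 139.0), 12.500100135803223)
(323.5, 140.5) [ 501.23476264 -362.3383209    90.        ] [53.24913945  4.22375267 83.61945195]
126 ..........................
127 .........####.............
128 ........#######...........
129 .......########...........
130 .....#############........
131 .....#############........
132 ....##############........
133 ....##################....
134 ....##################....
135 ...###################....
136 ...#####################..
137 ...#####################..
138 ..######################..
139 ..######################..
140 ..#####################...
141 ...####################...
142 ...####################...
143 ...####################...
144 ...####################...
145 ...####################...
146 ....##################....
147 .....###############......
148 ......##############......
149 ......##############......
150 ........###########.......
151 ..........#######.........
152 ..........................
153 ..........................
```

Call:
{"op": "arm_command", "data": {"gripper": [75,75,75,75,75], "dp": [[0.71,0.045,0],[0.71,0.045,0],[0.71,0.046,0.4],[0,0,0.8],[0,0,1]], "twist": [0,0,0,0,0]}}

```text
time: 22.38
tool_pos: [503.5, -357.4, 118.3]
tcp_rot: [-3.141, 0.0, 0.149]
contact_force: [-0.5, 0.4, -1.1]
grip_width: 74.9
finger_force: 0.0
```

Call:
{"op": "arm_command", "data": {"gripper": [75,75,75,75,75], "dp": [[0,0,1],[0,0,0.8],[0,0,0.5],[0,0,0.15],[0,0,0]], "twist": [0,0,0,0,0]}}

```text
time: 23.0
tool_pos: [503.3, -358.0, 58.9]
tcp_rot: [3.141, -0.0, 0.148]
contact_force: [1.1, 0.3, 0.7]
grip_width: 74.8
finger_force: 0.0
```

```bash
python3 - <<'E'
from h import *
o=get_obs(); print(o["tool_pos"],o["tcp_rot"])
R=Ro.from_euler("xyz",o["tcp_rot"]).as_matrix(); print(R.T@(np.array([501.2,-362.3,90])-o["tool_pos"]))
E
```

```text
[ 503.32903188 -358.03155345   58.85005743] [ 3.14129903e+00 -1.83211890e-04  1.48295230e-01]
[ -2.73063014   3.91617467 -31.14929485]
```

```bash
python3 - <<'E'
from h import *
o=dict(tool_pos=np.array([449.158,-362.863,173.741]),tcp_rot=np.array([-3.13992,.001183,.148145])); C=cam("wrist",o)
W=ray(C,(323.3,140.3),90); print(W)
o=get_obs(); R=Ro.from_euler("xyz",o["tcp_rot"]).as_matrix(); print(o["tool_pos"],R.T@(W-o["tool_pos"]))
im=capture("wrist")[:,:,::-1].copy(); C=cam("wrist",o); cv2.imwrite("pics/w9.png",im); print(proj(C,W))
hsv=cv2.cvtColor(im,cv2.COLOR_BGR2HSV); m=cv2.inRange(hsv,(7,112,30),(13,200,160)); 
for c in cv2.findContours(m,cv2.RETR_EXTERNAL,cv2.CHAIN_APPROX_NONE)[0]:
    if cv2.contourArea(c)>60: print(cv2.contourArea(c),cv2.boundingRect(c))
E
```

```text
[ 502.45520376 -358.8754974    90.        ]
[ 503.32903188 -358.03155345   58.85005743] [ -0.98322492   0.71471732 -31.14991472]
[319.21870108 276.46092348]
70.5 (303, 254, 36, 11)
```

Call:
{"op": "arm_command", "data": {"gripper": [5,5,5,5,5], "dp": [[0,0,0],[0,0,0],[0,0,0],[0,0,0],[0,0,0]], "twist": [0,0,0,0,0]}}

```text
time: 23.68
tool_pos: [503.1, -358.0, 58.8]
tcp_rot: [3.141, -0.0, 0.148]
contact_force: [1.0, -0.4, -0.5]
grip_width: 29.5
finger_force: 0.0
```

Call:
{"op": "arm_command", "data": {"gripper": [5,5,5,5,5], "dp": [[0,0,0],[0,0,0],[0,0,-0.4],[0,0,-0.8],[0,0,-0.8]], "twist": [0,0,0,0,0]}}

```text
time: 24.3
tool_pos: [503.1, -358.0, 109.9]
tcp_rot: [3.141, -0.0, 0.148]
contact_force: [0.2, 0.4, 0.5]
grip_width: 19.3
finger_force: 30.0
```

Call:
{"op": "arm_command", "data": {"gripper": [5,5,5,5,5], "dp": [[0,0,-1],[0,0,-1],[0,0,-1],[0,0,-0.8],[0,0,-0.2]], "twist": [0,0,0,0,0]}}

```text
time: 24.92
tool_pos: [503.6, -358.3, 210.8]
tcp_rot: [3.139, -0.002, 0.148]
contact_force: [-0.4, -1.2, 0.0]
grip_width: 19.0
finger_force: 30.0
```

Call:
{"op": "arm_command", "data": {"gripper": [5,5,5,5,5], "dp": [[0.447,-0.94,0],[0.447,-0.94,0],[0.447,-0.94,0],[0.447,-0.94,0],[0.447,-0.94,0]], "twist": [0,0,0,0,0]}}

```text
time: 25.55
tool_pos: [540.8, -232.5, 208.1]
tcp_rot: [-3.141, 0.001, 0.148]
contact_force: [-0.5, -0.2, -1.2]
grip_width: 19.1
finger_force: 30.0
```

Call:
{"op": "arm_command", "data": {"gripper": [5,5,5,5,5], "dp": [[0.447,-0.94,0],[0.447,-0.94,0],[0.447,-0.94,0],[0.447,-0.94,0],[0.447,-0.94,0]], "twist": [0,0,0,0,0]}}

```text
time: 26.18
tool_pos: [578.7, -108.0, 208.1]
tcp_rot: [-3.141, 0.001, 0.148]
contact_force: [0.9, -0.3, -0.2]
grip_width: 19.1
finger_force: 30.0
```

Call:
{"op": "arm_command", "data": {"gripper": [5,5,5,5,5], "dp": [[0.447,-0.94,0],[0.447,-0.94,0],[0.447,-0.94,0],[0.447,-0.94,0],[0.447,-0.94,0]], "twist": [0,0,0,0,0]}}

```text
time: 26.8
tool_pos: [616.6, 16.3, 208.0]
tcp_rot: [-3.141, 0.001, 0.148]
contact_force: [0.6, -1.1, -0.5]
grip_width: 19.2
finger_force: 30.0
```

Call:
{"op": "arm_command", "data": {"gripper": [5,5,5,5,5], "dp": [[0,0,0.6],[0,0,0.8],[0,0,0.8],[0,0,0.8],[0,0,0.3]], "twist": [0,0,0,0,0]}}

```text
time: 27.42
tool_pos: [615.4, 14.6, 123.9]
tcp_rot: [-3.141, 0.004, 0.148]
contact_force: [0.9, 0.4, -0.1]
grip_width: 19.2
finger_force: 30.0
```

Call:
{"op": "arm_command", "data": {"gripper": [5,5,5,5,5], "dp": [[0,0,0],[0,0,0],[0,0,0],[0,0,0],[0,0,0]], "twist": [0,0,0,0,0]}}

```text
time: 28.05
tool_pos: [616.9, 15.4, 126.4]
tcp_rot: [3.141, -0.0, 0.148]
contact_force: [1.0, -0.5, -0.5]
grip_width: 19.1
finger_force: 30.0
```

```bash
python3 - <<'E'
from h import *
o=get_obs(); R=Ro.from_euler("xyz",o["tcp_rot"]).as_matrix(); print(o["tool_pos"],o["tcp_rot"],R.T@(np.array([617.3,15.1,68.8])-o["tool_pos"]))
im=capture("wrist")[:,:,::-1].copy(); C=cam("wrist",o); cv2.imwrite("pics/w10.png",im)
print("hole",proj(C,(616.4,14.3,62)),"tip",proj(C,o["tool_pos"]+R@[-1,.7,52.8]))
E
```

```text
[616.90810299  15.43536117 126.44825518] [ 3.14137416e+00 -3.68486812e-04  1.48353819e-01] [ 0.31677985  0.37700781 57.64845958]
hole [319.50403635 211.73433558] tip [319.091072   217.11437013]
```

Call:
{"op": "arm_command", "data": {"gripper": [5,5,5,5,5], "dp": [[0.01,0.015,0.2],[0,0,0.2],[0,0,0.2],[0,0,0.2],[0,0,0.1]], "twist": [0,0,0,0,0]}}

```text
time: 28.72
tool_pos: [617.0, 15.1, 103.2]
tcp_rot: [-3.142, 0.001, 0.148]
contact_force: [0.4, -0.2, -0.1]
grip_width: 19.2
finger_force: 30.0
```

Tip is about 11 mm in with no force, so I'll continue down.

Call:
{"op": "arm_command", "data": {"gripper": [5,5,5,5,5], "dp": [[0,0,0.15],[0,0,0.15],[0,0,0.15],[0,0,0.15],[0,0,0.15]], "twist": [0,0,0,0,0]}}

```text
time: 29.35
tool_pos: [617.2, 15.1, 84.7]
tcp_rot: [3.142, -0.0, 0.148]
contact_force: [-0.9, -0.6, -0.4]
grip_width: 19.0
finger_force: 30.0
```

Call:
{"op": "arm_command", "data": {"gripper": [5,5,5,5,5], "dp": [[0,0,0.16],[0,0,0.16],[0,0,0.16],[0,0,0.08],[0,0,0]], "twist": [0,0,0,0,0]}}

```text
time: 29.98
tool_pos: [617.1, 15.1, 70.8]
tcp_rot: [3.142, 0.0, 0.148]
contact_force: [0.3, 0.3, -0.0]
grip_width: 19.3
finger_force: 30.0
```

Call:
{"op": "arm_command", "data": {"gripper": [5,5,5,5,5], "dp": [[0,0,0.04],[0,0,0.03],[0,0,0.02],[0,0,0],[0,0,0]], "twist": [0,0,0,0,0]}}

```text
time: 30.6
tool_pos: [617.2, 15.1, 68.7]
tcp_rot: [3.142, -0.0, 0.148]
contact_force: [0.1, 0.4, -0.3]
grip_width: 19.3
finger_force: 30.0
```

Call:
{"op": "arm_command", "data": {"gripper": [5,5,5,5,5], "dp": [[0,0,0.02],[0,0,0.02],[0,0,0.02],[0,0,0],[0,0,0]], "twist": [0,0,0,0,0]}}

```text
time: 31.22
tool_pos: [617.3, 15.1, 68.6]
tcp_rot: [3.141, -0.001, 0.148]
contact_force: [-3.6, 0.2, 9.4]
grip_width: 19.3
finger_force: 30.0
```

Call:
{"op": "arm_command", "data": {"gripper": [60,60,60,60,60], "dp": [[0,0,0],[0,0,0],[0,0,0],[0,0,0],[0,0,-0.3]], "twist": [0,0,0,0,0]}}

```text
time: 31.85
tool_pos: [616.7, 15.1, 74.3]
tcp_rot: [-3.141, 0.002, 0.148]
contact_force: [0.8, 0.7, 0.1]
grip_width: 59.5
finger_force: 0.0
```

Call:
{"op": "arm_command", "data": {"gripper": [60,60,60,60,60], "dp": [[0,0,-0.8],[0,0,-1],[0,0,-1],[0,0,-1],[0,0,-0.9]], "twist": [0,0,0,0,0]}}

```text
time: 32.48
tool_pos: [617.3, 15.1, 193.9]
tcp_rot: [3.141, -0.001, 0.148]
contact_force: [0.3, 0.8, -0.8]
grip_width: 60.1
finger_force: 0.0
```

Call:
{"op": "arm_command", "data": {"gripper": [0,0,0,0,0], "dp": [[-0.9,0.6,0],[-0.9,0.6,0],[-0.8,0.6,0],[0,0,0],[0,0,0]], "twist": [0,0,0,0,0]}}

```text
time: 33.1
tool_pos: [560.1, -38.7, 192.7]
tcp_rot: [3.141, -0.001, 0.148]
contact_force: [0.7, -0.4, -0.2]
grip_width: 14.8
finger_force: 0.0
```

Call:
{"op": "arm_command", "data": {"gripper": [0,0,0,0,0], "dp": [[0,0,0],[0,0,0],[0,0,0],[0,0,0],[0,0,0]], "twist": [0,0,0,0,0]}}

```text
time: 33.72
tool_pos: [559.5, -39.0, 192.2]
tcp_rot: [3.142, 0.0, 0.148]
contact_force: [0.2, 0.3, -0.3]
grip_width: 1.0
finger_force: 0.0
```

```bash
python3 - <<'E'
from h import *
o=get_obs(); R=Ro.from_euler("xyz",o["tcp_rot"]).as_matrix(); print(o["tool_pos"],o["tcp_rot"])
im=capture("wrist")[:,:,::-1].copy(); C=cam("wrist",o); cv2.imwrite("pics/w11.png",im)
hsv=cv2.cvtColor(im,cv2.COLOR_BGR2HSV)
print("pin top expected",proj(C,(616.4,14.3,100)),"nozzle guess",proj(C,(621,-135,140)))
for n,m in(("dark",cv2.inRange(hsv,(7,112,30),(13,200,160))),("white",cv2.inRange(hsv,(0,0,170),(180,35,255)))):
  m[240:]=0
  for c in cv2.findContours(m,cv2.RETR_EXTERNAL,cv2.CHAIN_APPROX_NONE)[0]:
    if cv2.contourArea(c)>150: M=cv2.moments(c); print(n,cv2.contourArea(c),cv2.boundingRect(c),cv2.minEnclosingCircle(c))
a=proj(C,(621,-135,140)).astype(int)
for yy in range(a[1]-50,a[1]+51,10): print(yy,[tuple(map(int,hsv[min(max(yy,0),399),min(xx,639)])) for xx in range(a[0]-50,a[0]+51,10)])
E
```

```text
[559.5309206  -38.98696469 192.18357934] [3.14152539e+00 2.03430005e-05 1.48301907e-01]
pin top expected [264.36088248 126.06769363] nozzle guess [464.86853956 154.22016101]
dark 337.0 (255, 115, 21, 23) ((266.10760498046875, 125.43038177490234), 11.979799270629883)
dark 3485.0 (238, 85, 81, 154) ((278.0, 159.5032958984375), 83.68244171142578)
white 3141.5 (407, 100, 90, 56) ((451.5505676269531, 129.0), 44.72986602783203)
white 5293.5 (541, 4, 99, 90) ((595.4042358398438, 48.0), 61.9403190612793)
white 2546.5 (325, 0, 183, 30) ((416.0, 3.5), 91.0673828125)
white 522.5 (45, 0, 35, 33) ((62.285125732421875, 11.921487808227539), 20.530780792236328)
104 [(108, 9, 136), (105, 3, 159), (4, 9, 225), (90, 4, 216), (90, 2, 220), (80, 4, 186), (108, 68, 108), (108, 83, 104), (108, 87, 103), (107, 88, 102), (108, 83, 102)]
114 [(20, 3, 241), (10, 3, 246), (0, 0, 246), (0, 0, 246), (90, 1, 244), (45, 2, 220), (0, 0, 249), (30, 1, 252), (109, 83, 104), (108, 81, 104), (108, 82, 103)]
124 [(0, 1, 247), (75, 2, 241), (0, 0, 246), (0, 0, 247), (0, 0, 254), (0, 0, 247), (0, 0, 247), (0, 0, 247), (0, 
[... 744 characters left out ...]
07, 93, 162), (108, 91, 162), (108, 92, 163), (108, 91, 162), (107, 93, 162), (108, 92, 160), (108, 91, 162), (108, 91, 162), (107, 93, 161), (107, 90, 162)]
184 [(107, 90, 162), (107, 92, 160), (108, 91, 162), (107, 92, 164), (108, 94, 163), (107, 90, 162), (108, 91, 162), (107, 90, 162), (107, 92, 161), (108, 92, 161), (107, 92, 161)]
194 [(107, 92, 163), (108, 93, 161), (108, 92, 161), (108, 91, 163), (108, 92, 161), (107, 92, 161), (108, 90, 161), (108, 92, 160), (107, 91, 162), (107, 93, 162), (107, 92, 161)]
204 [(108, 92, 161), (107, 91, 162), (108, 91, 162), (107, 90, 161), (107, 92, 161), (108, 90, 161), (108, 91, 162), (107, 94, 160), (108, 91, 162), (107, 92, 161), (107, 92, 161)]
```

```bash
python3 - <<'E'
from h import *
o=get_obs(); C=cam("wrist",o); print(o["tool_pos"])
im=cv2.imread("pics/w11.png"); hsv=cv2.cvtColor(im,cv2.COLOR_BGR2HSV); m=cv2.inRange(hsv,(0,0,0),(180,45,255))
sub=m[95:170,470:510]; c=max(cv2.findContours(sub,cv2.RETR_EXTERNAL,cv2.CHAIN_APPROX_NONE)[0],key=cv2.contourArea)[:,0]
p=c[(c[:,0]>1)]+[470,95]; p=p.astype(float)
A=np.c_[2*p,np.ones(len(p))]; s=np.linalg.lstsq(A,(p**2).sum(1),rcond=None)[0]; print("circle",s[:2],np.sqrt(s[2]+s[:2]@s[:2]))
W=ray(C,s[:2],140); R=Ro.from_euler("xyz",o["tcp_rot"]).as_matrix(); print(W,R.T@(W-o["tool_pos"]))
E
```

```text
[559.51018892 -39.00765335 192.18599102]
circle [473.80359225 129.67721885] 21.877573696232606
[ 638.34476969 -136.33065428  140.        ] [ 63.60128635 107.89354079  52.19095252]
```

The pin handle top is at (265.5,126), where I'd expect it when seated on the top leaf (264.4,126.1). The nozzle cap is at about (475,130). I'll go over it and press.

Call:
{"op": "arm_command", "data": {"gripper": [0,0,0,0,0], "dp": [[0.508,0.866,0],[0.508,0.866,0],[0.508,0.866,0],[0.508,0.866,0],[0.508,0.866,0]], "twist": [0,0,0,0,0]}}

```text
time: 34.4
tool_pos: [638.7, -137.4, 192.2]
tcp_rot: [3.142, 0.0, 0.148]
contact_force: [0.5, 0.1, 0.6]
grip_width: 0.3
finger_force: 0.0
```

Call:
{"op": "arm_command", "data": {"gripper": [0,0,0,0,0], "dp": [[0,0,0.5],[0,0,0.6],[0,0,0.5],[0,0,0.25],[0,0,0]], "twist": [0,0,0,0,0]}}

```text
time: 35.02
tool_pos: [638.0, -136.3, 145.5]
tcp_rot: [-3.141, 0.001, 0.149]
contact_force: [-0.2, 0.2, 0.9]
grip_width: 0.2
finger_force: 0.0
```

Call:
{"op": "arm_command", "data": {"gripper": [0,0,0,0,0], "dp": [[0,0,0.06],[0,0,0.05],[0,0,0.05],[0,0,0.04],[0,0,0]], "twist": [0,0,0,0,0]}}

```text
time: 35.65
tool_pos: [638.3, -136.7, 140.9]
tcp_rot: [3.142, 0.0, 0.148]
contact_force: [-0.3, 0.6, 1.2]
grip_width: 0.3
finger_force: 0.0
```

Call:
{"op": "arm_command", "data": {"gripper": [0,0,0,0,0], "dp": [[0,0,0.05],[0,0,0.05],[0,0,0.04],[0,0,0.04],[0,0,0]], "twist": [0,0,0,0,0]}}

```text
time: 36.28
tool_pos: [638.4, -136.8, 136.7]
tcp_rot: [3.141, -0.0, 0.148]
contact_force: [-0.4, -0.3, 4.8]
grip_width: 0.3
finger_force: 1.9
```

Call:
{"op": "arm_command", "data": {"gripper": [0,0,0,0,0], "dp": [[0,0,0.03],[0,0,0.02],[0,0,0.02],[0,0,0],[0,0,0]], "twist": [0,0,0,0,0]}}

```text
time: 36.9
tool_pos: [638.4, -136.8, 134.9]
tcp_rot: [3.141, -0.0, 0.148]
contact_force: [-0.9, -0.0, 5.0]
grip_width: 0.4
finger_force: 2.5
```

Call:
{"op": "arm_command", "data": {"gripper": [0,0,0,0,0], "dp": [[0,0,0.03],[0,0,0.02],[0,0,0.02],[0,0,0],[0,0,0]], "twist": [0,0,0,0,0]}}

```text
time: 37.52
tool_pos: [638.5, -136.8, 134.2]
tcp_rot: [3.141, -0.001, 0.148]
contact_force: [-3.0, 0.7, 10.6]
grip_width: 0.6
finger_force: 5.2
```

Call:
{"op": "arm_command", "data": {"gripper": [0,0,0,0,0], "dp": [[0,0,0.02],[0,0,0.02],[0,0,0],[0,0,0],[0,0,0]], "twist": [0,0,0,0,0]}}

```text
time: 38.15
tool_pos: [638.5, -136.8, 134.1]
tcp_rot: [3.141, -0.002, 0.148]
contact_force: [-4.5, 1.3, 15.0]
grip_width: 0.1
finger_force: 7.4
```

Call:
{"op": "arm_command", "data": {"gripper": [0,0,0,0,0], "dp": [[0,0,-0.2],[0,0,-0.4],[0,0,-0.6],[0,0,-0.8],[0,0,-0.6]], "twist": [0,0,0,0,0]}}

```text
time: 38.78
tool_pos: [638.5, -136.7, 198.2]
tcp_rot: [3.141, -0.001, 0.148]
contact_force: [-0.6, -0.9, 0.2]
grip_width: 0.5
finger_force: 0.0
```

Call:
{"op": "arm_command", "data": {"gripper": [0,0,0,0,0], "dp": [[-0.8,-0.8,0],[-0.8,-0.8,0],[-0.6,-0.8,0],[-0.3,-0.8,0],[0,-0.8,0]], "twist": [0,0,0,0,0]}}

```text
time: 39.4
tool_pos: [561.4, -46.4, 197.4]
tcp_rot: [3.141, -0.0, 0.148]
contact_force: [0.5, -0.1, 0.9]
grip_width: 0.3
finger_force: 0.0
```

Call:
{"op": "arm_command", "data": {"gripper": [0,0,0,0,0], "dp": [[0,0,0],[0,0,0],[0,0,0],[0,0,0],[0,0,0]], "twist": [0,0,0,0,0]}}

```text
time: 40.02
tool_pos: [561.8, -47.4, 196.9]
tcp_rot: [3.142, 0.0, 0.148]
contact_force: [0.7, -0.5, 0.1]
grip_width: 0.1
finger_force: 0.0
```

```bash
python3 - <<'E'
from h import *
o=get_obs(); im=capture("wrist")[:,:,::-1].copy(); C=cam("wrist",o); cv2.imwrite("pics/w12.png",im)
hsv=cv2.cvtColor(im,cv2.COLOR_BGR2HSV); print(o["tool_pos"],"pin exp",proj(C,(616.4,14.3,100)),"noz exp",proj(C,(638.3,-136.6,140)))
m=cv2.inRange(hsv,(7,112,30),(13,200,160)); m[240:]=0
for c in cv2.findContours(m,cv2.RETR_EXTERNAL,cv2.CHAIN_APPROX_NONE)[0]:
    if cv2.contourArea(c)>150: print(cv2.contourArea(c),cv2.boundingRect(c))
E
```

```text
[561.76582694 -47.36766216 196.87552845] pin exp [255.07776375 127.02471569] noz exp [458.4715443  130.77447952]
1492.0 (293, 118, 20, 117)
354.5 (246, 116, 27, 23)
1711.5 (231, 87, 81, 152)
```

The nozzle bottomed out: it stopped at z 134.1 mm under 15 N against a 6 N spring, and I then released it. The pin is still seated where expected, so I'm handing in.

```bash
python3 -c "
from plant import *
print(close_job())"
```

```text
the job is handed in; nothing more can be done
None
```

The fan is pinned (long leaf, then short leaf, pin seated on top); only then was the nozzle pressed fully down and released, and the job was handed in at about 40 s with no bystander knowingly touched.

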